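# Free the covered filter port and fit the spare funnel

### The arm

A 6-joint arm with a two-finger parallel gripper is mounted at the origin on the work surface. World frame = base frame: x ahead of the robot, y to its left, z up, the work surface at z = 0. Lengths are in m, angles in rad, forces in N, time in s.
With the tool pointing down it reaches from about 0.3 to 0.875 m from the base axis. Payload 4.2 kg.
Tool frame: the origin (TCP) lies at the very end of the fingers, on their centre line; the grasp point (between the pads) lies 19 mm behind it; z points along the fingers, y is the line along which they close (so a half turn about z gives the same grasp; the last joint's range is limited). The gripper opens to 85 mm and grips with 20 to 120 N. Pads are 22 mm wide; open, the fingers measure 114 mm over their backs; the gripper's body (76 mm by 85 mm) begins 54 mm behind the grasp point. The pads swing forward as they close: fully open they stand 13 mm farther back than shut.
Start: joints at [-1.227, 0.32, 1.565, -0, 1.257, -0.02], TCP at [0.205, -0.537, 0.231] pointing down, gripper open.
Joint ranges: [-3.11, 3.11], [-0.84, 2.01], [0.21, 2.61], [-1.34, 4.49], [0.05, 2.63], [-2.56, 2.56]. Speed limits (rad/s): [2.57, 2.57, 3.14, 3.14, 3.14, 3.14].

### API

Orientations are given as [roll, pitch, yaw] about the fixed x, y, z axes, in that order (R = Rz(yaw) Ry(pitch) Rx(roll)).
In Python, from workcell import ctrl gives the robot as it stands. Calls block until the motion is done:
- ctrl.goto(position, orientation): joint-space move of the TCP to a pose.
- ctrl.movel(position, orientation=None, max_speed=0.15): straight line of the TCP; orientation=None keeps the orientation; max_speed is the mean speed in m/s.
- ctrl.goto_joints(angles): joint-space move.
- ctrl.let_go() and ctrl.clamp(): open the fingers fully, or close them until they stop; the grip force is fixed at half the most.
- ctrl.wait(seconds).
- ctrl.ik(position, orientation): joint angles nearest the present ones, or None.
- ctrl.state(): the state.
- ctrl.camera(name): name is "side" or "top" or "wrist"; returns (picture, depth): 480x640x3 uint8, red, green, blue; 480x640 float32, m along the optical axis (not along the pixel's ray), 0 where there is no reading.
- ctrl.camera_info(name): a dict with "fx", "fy", "cx", "cy" (pixels), "T" (4x4, takes a point from camera to world coordinates); the wrist camera has in their place "T_tool_cam" (4x4, takes a point from camera to tool coordinates, whose origin is the TCP and whose axes are the flange's). Camera axes: x right, y up, looking along -z (the intrinsics and any distortion apply to the point x, -y, -z); pixel columns grow to the right and rows downward; lengths in m; the calibration is good to about 2 mm. A picture is of the moment at which its call begins: read the wrist's pose just before it. camera_info takes no time and is no camera call.
A pose or a line that the arm cannot do raises ctrl.PlanningError and nothing moves.
- ctrl.job_done(): hands the job in; it is judged then, once.
The state is a dict: "clock": time; "joints": joint angles; "joint_vel": joint speeds; "tau": joint torques, N m; "position": TCP position; "orientation": TCP orientation; "ft_force": force on the tool from outside, world axes, zero at the start; "moment": the same for the moment, N m; "width": opening from 0.0 (shut) to 1.0 (fully open); "grasp_force": force on a finger pad.
Only numpy, scipy, OpenCV 4.12 (cv2) and the standard library are available. Lean on these libraries where they do the work, as an engineer would, in place of code of your own. Each camera call takes 0.05 s, during which the arm holds its last target. There are 200 camera calls.

### The job

Somebody left a small beaker upside down over the free port of the filtration manifold. First clear the beaker away into the steel tray and let go of it, then push the spare funnel from the bench, upright, fully home onto the port this frees, without dropping or ramming it, and release it. Leave the funnel already fitted on the other port and the bottle, jar and dish where they stand.

Things in the scene. Friction and masses are not known exactly. Their poses are not given: they have to be found in the camera images.
- beaker: Small white plastic beaker left upside down over one spigot: outer diameter 44 mm, 58 mm tall, 4 mm bottom now on top, its 50 mm wide rim now at the foot, standing on the manifold's deck; about 60 g, wall 3 mm. Origin: centre of the rim plane (its underside as it stands), z up.
- spare_funnel: The funnel to be fitted, standing free on the bench: upright open-topped filter funnel of rigid plastic, 100 mm tall: a grey sleeve below (outer diameter 42 mm, bore 22 mm, 36 mm deep, open at the bottom), widening at 36 to 46 mm height to a white straight-sided bowl of 52 mm outer diameter (wall 3 mm) up to the rim; 140 g nominal; origin: centre of its underside (the sleeve's mouth), z up. 
- fitted_funnel: Bystander: identical funnel (100 mm tall, 52 mm bowl, 42 mm sleeve) already seated on the other spigot, to be left alone. Origin: centre of its underside, on the deck; z up.
- manifold: Fixed steel filtration manifold: flat-topped bar 70 mm (its x) by 280 mm (its y), deck 80 mm above the bench, on two feet (90 mm in its x), with two spigots on the deck 120 mm apart along its y, and small taps and their black handles reaching 57 mm from its axis on its -x side (below the deck). Origin: centre of its underside, on the bench.
- port_left (a point): Point on the manifold's deck at the centre of the foot of the left (manifold +y) spigot (seen from the robot when unturned): an upright steel stub 18 mm in diameter, 30 mm tall, its top 6 mm tapered to 10 mm. z up, 80 mm above the bench. A seated funnel's origin coincides with this point. Either port may be the covered one.
- port_right (a point): Point on the manifold's deck at the centre of the foot of the right (manifold -y) spigot (seen from the robot when unturned): an upright steel stub 18 mm in diameter, 30 mm tall, its top 6 mm tapered to 10 mm. z up, 80 mm above the bench. A seated funnel's origin coincides with this point. Either port may be the covered one.
- tray: Fixed shallow steel tray, 160 by 160 mm outside, walls 25 mm high and 4 mm thick, empty, floor about 4 mm thick. Origin: centre of its underside, on the bench; axes along its sides.
- bottle: Bystander: capped brown glass bottle, 48 mm diameter, 100 mm tall, standing near the spare funnel. Origin: centre of its underside.
- jar: Bystander: squat lidded clear jar, 60 mm diameter, 70 mm tall. Origin: centre of its underside.
- petri_dish: Bystander: flat covered dish, 94 mm diameter, 15 mm tall. Origin: centre of its underside.

How it is judged:
On the way, in this order (a step that is already met when the one before it is completed fails the run):
1. the beaker lies or stands in the tray, released (x of beaker in the frame of tray between -0.068 and 0.068 m and y of beaker in the frame of tray between -0.068 and 0.068 m and z of beaker in the frame of tray below 0.045 m and linear speed of beaker below 0.05 m/s and contact force between beaker and the fingers below 0.05 N), for 0.2 s.
2. the spare funnel is fully home on the freed port (((horizontal distance between spare_funnel and port_left below 0.006 m and z of spare_funnel in the frame of port_left below 0.004 m) or (horizontal distance between spare_funnel and port_right below 0.006 m and z of spare_funnel in the frame of port_right below 0.004 m)) and angle between spare_funnel's own z axis and vertical below 0.08 rad), for 0.2 s.
At the end, for the whole second after the job is handed in: Spare funnel on the freed port: foot within 4 mm of the deck, within 6 mm of the port centre, within 0.08 rad of upright, released, at rest. Beaker released at rest in the tray: origin within 68 mm of its centre along each side, under 45 mm above its underside (all of step 1 and all of step 2 and linear speed of spare_funnel below 0.02 m/s and contact force between spare_funnel and the fingers below 0.05 N); the robot touches nothing.
It fails at once if the fitted funnel is shifted by more than 12 mm, lifted or tipped (distance of fitted_funnel from where it was at the start of the episode above 0.012 m or angle between fitted_funnel's own z axis and vertical above 0.2 rad).
It fails at once if the spare funnel is dropped or rammed onto the manifold (over 40 N) (contact force between spare_funnel and manifold above 40 N).
It fails at once if the brown bottle is shifted by more than 25 mm or knocked over (distance of bottle from where it was at the start of the episode above 0.025 m or angle between bottle's own z axis and vertical above 0.4 rad).
It fails at once if the specimen jar is shifted by more than 25 mm or knocked over (distance of jar from where it was at the start of the episode above 0.025 m or angle between jar's own z axis and vertical above 0.4 rad).
It fails at once if the petri dish is shifted by more than 25 mm or knocked over (distance of petri_dish from where it was at the start of the episode above 0.025 m or angle between petri_dish's own z axis and vertical above 0.4 rad).
It also fails if it takes over 64 s, if anything falls off the work surface, if the arm or the gripper's body presses on something with over 40 N, if the wrist force passes 120 N, or if a joint passes its speed limit or range.

## Working session

There is one attempt and no reset: what is moved stays moved. The work goes in short steps, each a Python script; the robot and the scene stay as the last script left them, time stands still between calls to the robot, and variables do not carry over. Pictures are saved under pics/ and viewed, at most 10 in all, crops included, and the job is handed in when it is done.

```bash
mkdir -p pics; cat > h.py <<'E'
from workcell import ctrl
import numpy as np, cv2
def save(im,n): cv2.imwrite(f'pics/{n}.png',im[:,:,::-1])
def cloud(name,d):
    i=ctrl.camera_info(name); v,u=np.mgrid[:480,:640]
    P=np.stack([(u-i['cx'])/i['fx']*d,-(v-i['cy'])/i['fy']*d,-d,np.ones_like(d)],-1)
    return (P@np.array(i['T']).T)[...,:3]
E
python3 - <<'E'
from h import *
im,d=ctrl.camera('top'); save(im,'top'); np.save('top.npy',d)
im2,d2=ctrl.camera('side'); save(im2,'side'); np.save('side.npy',d2)
for n in('top','side','wrist'): print(ctrl.camera_info(n))
P=cloud('top',d); print(P[240,320],(d==0).mean()); print(ctrl.state())
E
```

```text
{'fx': 456.5121799704143, 'fy': 456.5121799704143, 'cx': 327.92058263189534, 'cy': 241.6533294114967, 'T': array([[ 0.01638428,  0.99249385, -0.12119202,  0.40055162],
       [-0.99986324,  0.01599095, -0.00421747, -0.00218945],
       [-0.00224783,  0.12124455,  0.99262012,  1.08149838],
       [ 0.        ,  0.        ,  0.        ,  1.        ]])}
{'fx': 578.5922392610001, 'fy': 578.5922392610001, 'cx': 326.32351778268077, 'cy': 230.18790199050065, 'T': array([[-0.99766942,  0.05426136, -0.0413695 ,  0.49936802],
       [-0.06447786, -0.55136173,  0.83177091,  0.87185731],
       [ 0.02232346,  0.83249982,  0.55357539,  0.6603651 ],
       [ 0.        ,  0.        ,  0.        ,  1.        ]])}
{'fx': 346.08170147208835, 'fy': 346.08170147208835, 'cx': 318.0922653157011, 'cy': 242.49644517141303, 'T_tool_cam': array([[-4.40013090e-05,  9.49232970e-01,  3.14573945e-01,
         8.07977300e-02],
       [ 9.99999684e-01, -2.07897419e-04,  7.67210327e-04,
        -3.79576327e-04],
       [ 7.93660449e-04,  3.14573879e-01, -9.49232661e-01,
        -1.41968291e-01],
       [ 0.00000000e+00,  0.00000000e+00,  0.00000000e+00,
         1.00000000e+00]])}
[ 0.53633573  0.02139318 -0.00054757] 0.004065755208333333
{'clock': 0.1, 'joints': array([-1.22700611e+00,  3.20229894e-01,  1.56556367e+00, -9.59143467e-07,
        1.25739783e+00, -2.00086952e-02]), 'joint_vel': array([ 0.00023411, -0.00146819, -0.00383025,  0.00090823,  0.00070376,
       -0.00012355]), 'tau': array([-9.70106726e-05, -4.16408300e+01, -2.34703642e+01, -1.22639194e-04,
        4.81475770e-03,  6.04696879e-06]), 'position': array([ 0.2044517 , -0.53696491,  0.23056265]), 'orientation': array([-3.13999421e+00, -3.10749216e-05,  3.63799180e-01]), 'ft_force': array([-0.06231516, -0.14737434, -0.67936751]), 'moment': array([-0.02666658, -0.05922474, -0.00228979]), 'grasp_force': 0.0, 'width': 1.0012434015616993}
```

View pics/top.png

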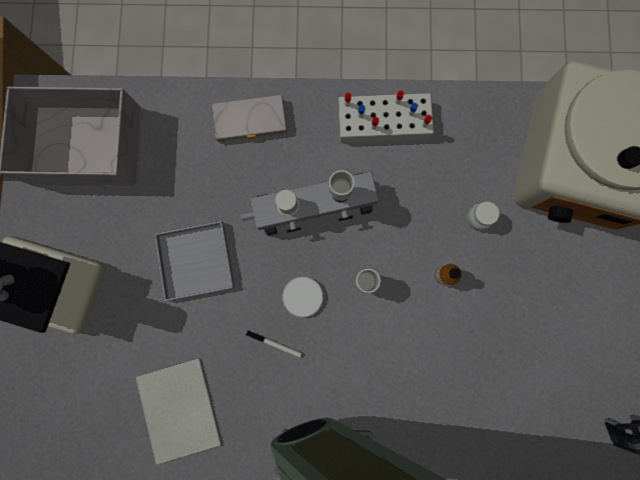

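View pics/side.png

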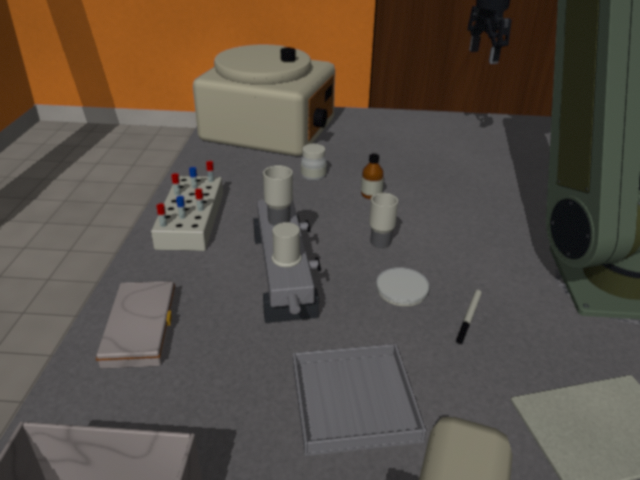

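The top view shows the beaker at (287,202) on the left port, the fitted funnel at (341,184), the spare funnel at (368,280), the bottle at (448,275), the dish at (302,297) and the tray at (195,260). The side view agrees. Next I'll get metric positions from depth.

```bash
python3 - <<'E'
from h import *
from scipy.optimize import least_squares
d=np.load('top.npy');P=cloud('top',d)
ds=np.load('side.npy');S=cloud('side',ds)
def fit(Q):
    c,r=cv2.minEnclosingCircle(np.float32(Q[:,:2])*1000); return np.round(c,1),round(r,1),len(Q),np.median(Q[:,2]).round(4)
def win(u,v,r,lo,hi):
    Q=P[v-r:v+r,u-r:u+r].reshape(-1,3); return Q[(Q[:,2]>lo)&(Q[:,2]<hi)]
print('beaker top',fit(win(287,200,22,.13,.15)))
print('fitted rim',fit(win(341,183,22,.172,.19)))
print('spare rim',fit(win(368,280,22,.09,.11)))
print('bottle',fit(win(450,274,22,.03,.11)))
Q=P[170:240,240:390].reshape(-1,3);Q=Q[(Q[:,2]>.074)&(Q[:,2]<.085)]
print('deck',cv2.minAreaRect(np.float32(Q[:,:2])*1000))
Q=P[215:305,150:240].reshape(-1,3);Q=Q[(Q[:,2]>.018)&(Q[:,2]<.032)]
print('tray',cv2.minAreaRect(np.float32(Q[:,:2])*1000),np.median(Q[:,2]))
# side check
A=S.reshape(-1,3)
for n,c,lo,hi in(('beaker',(.475+.13,.085),.13,.15),):
    pass
for n,u,v,r,lo,hi in(('beaker',286,240,25,.132,.146),('fitted',278,180,25,.174,.186),('spare',383,210,30,.094,.106)):
    Q=S[v-r:v+r,u-r:u+r].reshape(-1,3);Q=Q[(Q[:,2]>lo)&(Q[:,2]<hi)];print('side',n,fit(Q))
E
```

```text
beaker top (array([604.4,  94.4]), 22.4, 344, np.float64(0.1374))
fitted rim (array([632.8, -22. ]), 26.2, 144, np.float64(0.1792))
spare rim (array([439. , -84.1]), 25.8, 112, np.float64(0.0995))
bottle (array([ 457.6, -270.7]), 24.1, 421, np.float64(0.0704))
deck ((615.005859375, 49.1416015625), (71.601318359375, 307.674072265625), 13.816880226135254)
tray ((481.5712890625, 316.2478942871094), (160.65208435058594, 161.49046325683594), 11.763465881347656) 0.023662142572360323
side beaker (array([603.4,  95.1]), 23.9, 420, np.float64(0.1396))
side fitted (array([633.6, -21.1]), 28.5, 293, np.float64(0.1791))
side spare (array([439.5, -82. ]), 28.4, 236, np.float64(0.0993))
```

```bash
python3 - <<'E'
from h import *
P=cloud('top',np.load('top.npy')).reshape(-1,3)
for n,lo in(('h>0.04',.04),('>.1',.1)):
    Q=P[(P[:,2]>lo)&(P[:,1]>.38)&(P[:,0]>.2)&(P[:,0]<.62)]
    print(n,len(Q),Q[:,:2].min(0) if len(Q) else'',Q[:,2].max() if len(Q) else '')
Y=np.radians(103.7); o=[np.pi,0,Y]
t0=ctrl.state()['clock']
ctrl.goto([.604,.0945,.22],o); ctrl.movel([.604,.0945,.101],o,.1)
ctrl.clamp(); s=ctrl.state(); print(s['clock'],s['width'],s['grasp_force'],s['position'],s['ft_force'])
ctrl.movel([.604,.0945,.20],o,.12)
s=ctrl.state(); print(s['clock'],s['width'],s['grasp_force'],s['ft_force'],s['joints'])
print(ctrl.ik([.48,.315,.15],[np.pi,0,np.radians(101.8)]))
im,d=ctrl.camera('top');P=cloud('top',d);im2,_=ctrl.camera('side')
save(np.hstack([cv2.resize(im[150:330,140:420],None,fx=1.4,fy=1.4),cv2.resize(im2[150:330,180:460],None,fx=1.4,fy=1.4)]),'lift')
E
```

```text
h>0.04 6967 [0.31394844 0.52571878] 0.276129630291194
>.1 4548 [0.32121766 0.5378914 ] 0.276129630291194
4.55 0.5052293808113809 61.13956689834595 [0.60445094 0.09456436 0.10167696] [ 0.04170415 -0.18810128  4.60298462]
5.525 0.5020968694826106 60.84498044103384 [ 0.19086683  0.09166677 -0.11013941] [ 1.36414146e-01  3.97501931e-01  1.52856984e+00 -2.51748555e-06
  1.21756586e+00 -1.02738529e-01]
[ 5.60724699e-01  3.80510072e-01  1.68869371e+00 -4.44089210e-16
  1.07238887e+00  3.54775848e-01]
```

View pics/lift.png

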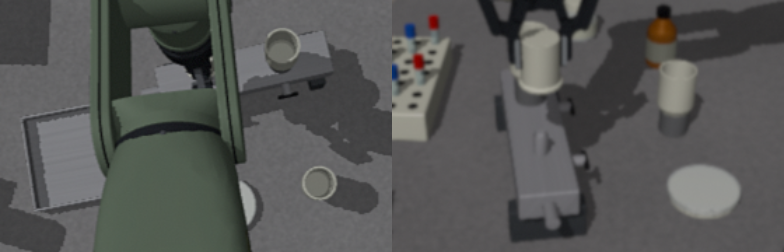

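The right half of the picture shows the beaker held between the fingers at (540,55), with the left spigot bare at (540,140). The equipment beyond the tray starts at y > 0.52, so the way is clear.

```bash
python3 - <<'E'
from h import *
o=[np.pi,0,np.radians(101.8)]
ctrl.goto([.48,.315,.15],o)
ctrl.movel([.48,.315,.0265],o,.08)
s=ctrl.state(); print(s['ft_force'],s['position'][2])
ctrl.let_go(); ctrl.movel([.48,.315,.18],o,.15)
Y=[np.pi,0,np.radians(103.7)]
ctrl.goto([.4393,-.0835,.24],Y)
im,d=ctrl.camera('top');P=cloud('top',d);save(im,'top2')
Q=P[215:305,150:240].reshape(-1,3);Q=Q[(Q[:,2]>.052)&(Q[:,2]<.07)]
print('beaker',cv2.minEnclosingCircle(np.float32(Q[:,:2])),np.median(Q[:,2]),len(Q))
Q=P[180:225,260:315].reshape(-1,3);Q=Q[(Q[:,2]>.1)&(Q[:,2]<.115)]
print('spigot',cv2.minEnclosingCircle(np.float32(Q[:,:2])) if len(Q) else 0,len(Q))
im2,d2=ctrl.camera('side');S=cloud('side',d2)
Q=S[200:300,260:320].reshape(-1,3);Q=Q[(Q[:,2]>.103)&(Q[:,2]<.115)]
print('spigot side',cv2.minEnclosingCircle(np.float32(Q[:,:2])) if len(Q) else 0,len(Q))
s=ctrl.state();print(s['clock'],s['position'],s['joints'])
w,_=ctrl.camera('wrist'); save(np.hstack([im[:, :],w])[::2,::2],'w')
E
```

```text
[ 0.24640772  0.64686958 -0.94646085] 0.02698711324613366
beaker ((0.4807785749435425, 0.3141193985939026), 0.022489609196782112) 0.06116925197229883 316
spigot ((0.6044747829437256, 0.09368754178285599), 0.00839382316917181) 52
spigot side ((0.626101016998291, 0.042498692870140076), 0.06779871881008148) 202
11.5917 [ 0.43966463 -0.08274047  0.23973696] [-2.11897345e-01  1.11645394e-01  1.81887734e+00  2.62724042e-04
  1.21151090e+00 -4.52514581e-01]
```

View pics/w.png

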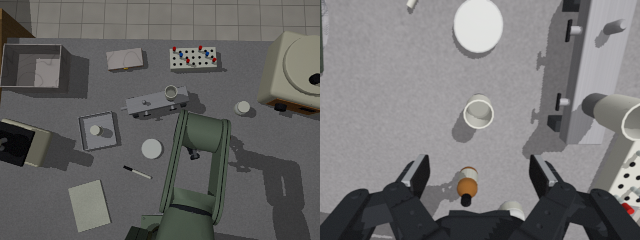

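The top view (left) shows the beaker standing in the tray. The wrist view (right) shows the spare funnel rim at full-resolution (316,230), centred between the fingers. Next I'll grasp it.

```bash
cat >> h.py <<'E'
def wcloud():
    from scipy.spatial.transform import Rotation as R
    s=ctrl.state(); im,d=ctrl.camera('wrist'); i=ctrl.camera_info('wrist'); v,u=np.mgrid[:480,:640]
    P=np.stack([(u-i['cx'])/i['fx']*d,-(v-i['cy'])/i['fy']*d,-d],-1); T=np.array(i['T_tool_cam'])
    P=P@T[:3,:3].T+T[:3,3]; M=R.from_euler('xyz',s['orientation']).as_matrix()
    W=P@M.T+s['position']; W[d==0]=-9; return im,W,s
def ring(W,c,zt,r=.035):
    Q=W.reshape(-1,3); Q=Q[(abs(Q[:,2]-zt)<.006)&(np.hypot(Q[:,0]-c[0],Q[:,1]-c[1])<r)]
    return (cv2.minEnclosingCircle(np.float32(Q[:,:2])),Q[:,2].max(),len(Q)) if len(Q) else None
E
python3 - <<'E'
from h import *
Y=[np.pi,0,np.radians(103.7)]
im,W,s=wcloud(); print('pre',ring(W,(.439,-.083),.1), s['position'])
x,y=.4393,-.0835
ctrl.movel([x,y,.055],Y,.1); ctrl.clamp(); s=ctrl.state(); print(s['clock'],s['width'],s['grasp_force'],s['position'])
ctrl.movel([x,y,.25],Y,.12)
im,W,s=wcloud(); print('held',ring(W,s['position'][:2],s['position'][2]+.045),s['position'],s['ft_force'])
ctrl.goto([.6045,.094,.25],Y)
im,W,s=wcloud(); print('over',ring(W,s['position'][:2],s['position'][2]+.045),s['position'])
im2,d2=ctrl.camera('side');S=cloud('side',d2)
print('side',ring(S,(.6045,.094),s['position'][2]+.045),s['clock'])
Q=S[200:300,260:320].reshape(-1,3);Q=Q[(Q[:,2]>.09)&(Q[:,2]<.113)&(np.hypot(Q[:,0]-.604,Q[:,1]-.094)<.02)];print('spig',Q[:,:2].min(0),Q[:,:2].max(0),len(Q))
save(np.hstack([im2[60:360,180:480],im[90:390,170:470]]),'over')
E
```

```text
pre (((0.4382433295249939, -0.0824572816491127), 0.026017911732196808), np.float64(0.10164154926912478), 752) [ 0.43962388 -0.08278679  0.2397761 ]
14.1083 0.6028567160287999 61.75141341984272 [ 0.43933272 -0.08356138  0.05557614]
held (((0.4367617964744568, -0.07439913600683212), 0.03288879618048668), np.float64(0.3003376679225934), 5993) [ 0.43893183 -0.08341326  0.24934334] [ 0.1998456   0.51837509 -2.4442248 ]
over (((0.6014581918716431, 0.10198061913251877), 0.032946232706308365), np.float64(0.3009024960611936), 5934) [0.60376099 0.092966   0.24990435]
side (((0.6034643650054932, 0.09968926757574081), 0.03393847122788429), np.float64(0.30090059381870016), 459) 16.8917
spig [0.5951468  0.08943953] [0.61252995 0.10612338] 143
```

View pics/over.png

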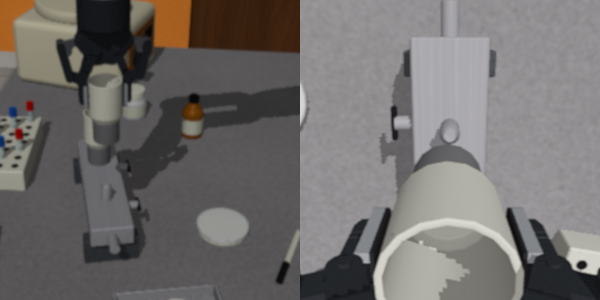

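The side view (left) shows the funnel gripped upright at (104,110), just above the bare spigot at (107,190). The wrist view (right) shows it centred between the pads, with the spigot tip at (450,130). The ring band included the bowl wall, so I'll repeat the measurement with a tighter rim band and check tilt.

```bash
python3 - <<'E'
from h import *
im,W,s=wcloud(); p=s['position']
im2,d2=ctrl.camera('side');S=cloud('side',d2)
from scipy.optimize import least_squares
print(p)
for n,C in(('wrist',W),('side',S)):
    Q=C.reshape(-1,3);Q=Q[np.hypot(Q[:,0]-p[0],Q[:,1]-p[1])<.036]
    for nm,z,r in(('rim',p[2]+.042,.026),('bowl',p[2]+.025,.026),('bowl0',p[2]-.002,.026),('sleeve',p[2]-.040,.021),('spigot',.092,.009)):
        q=Q[(abs(Q[:,2]-z)<(.004 if nm!='spigot' else .01))]
        q=q[(q-p)[:,1]>-.003] # camera-side surface
        if len(q)<15: continue
        f=least_squares(lambda c:np.hypot(q[:,0]-c[0],q[:,1]-c[1])-r,p[:2],loss='soft_l1',f_scale=.001)
        print(n,nm,f.x.round(4),len(q),np.sqrt(np.mean(f.fun**2)).round(4))
# spigot from wrist
Q=W.reshape(-1,3);q=Q[(abs(Q[:,2]-.11)<.004)&(np.hypot(Q[:,0]-.6045,Q[:,1]-.094)<.025)];print('wrist spigot top',cv2.minEnclosingCircle(np.float32(q[:,:2])),len(q))
E
```

```text
[0.6037496  0.09244591 0.25044766]
wrist rim [0.6034 0.0925] 3943 0.0025
wrist bowl [0.6031 0.0932] 1722 0.0032
wrist bowl0 [0.6033 0.093 ] 592 0.0003
wrist sleeve [0.603  0.0929] 279 0.0002
wrist spigot [0.6042 0.0954] 96 0.0002
side rim [0.6035 0.0925] 238 0.0031
side bowl [0.6037 0.0927] 238 0.0034
side bowl0 [0.6034 0.0924] 162 0.0012
side sleeve [0.6032 0.0921] 122 0.0011
side spigot [0.6043 0.1088] 320 0.0114
wrist spigot top ((0.6042658686637878, 0.09552440792322159), 0.0076181585900485516) 205
```

Funnel is upright; it needs about +1 mm in x and +2.3 mm in y. I'll lower it to just above the spigot and recheck.

```bash
python3 - <<'E'
from h import *
from scipy.optimize import least_squares
Y=[np.pi,0,np.radians(103.7)]
ctrl.movel([.6053,.0960,.25],Y,.05); ctrl.movel([.6053,.0960,.173],Y,.08); ctrl.wait(.3)
im,W,s=wcloud(); p=s['position']; print(s['clock'],p,s['ft_force'])
def fit(z,r,h,ymin):
    q=W.reshape(-1,3); q=q[(abs(q[:,2]-z)<h)&(np.hypot(*(q[:,:2]-p[:2]).T)<.03)&(q[:,1]>p[1]-.003)]
    if len(q)<15: return None
    return least_squares(lambda c:np.hypot(*(q[:,:2]-c).T)-r,p[:2],loss='soft_l1',f_scale=.001).x.round(4),len(q)
print('sleeve',fit(p[2]-.04,.021,.006,0),'spigot',fit(.092,.009,.01,0))
im2,_=ctrl.camera('side'); save(cv2.resize(im2[180:300,220:380],None,fx=4,fy=4),'near')
E
```

```text
18.75 [0.6054242  0.09603576 0.17333976] [-0.44299981 -0.71624107 -1.40243016]
sleeve (array([0.6047, 0.0966]), 415) spigot None
```

View pics/near.png

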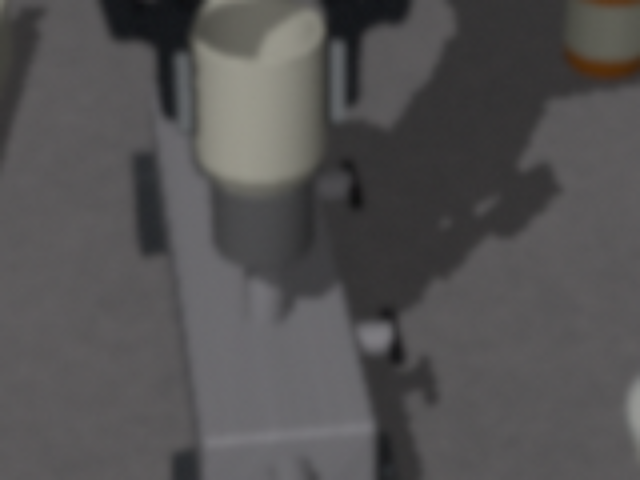

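The side view shows the sleeve centred at column 262, directly above the spigot at column 264. I'll nudge it slightly and lower it in guarded steps.

```bash
python3 - <<'E'
from h import *
Y=[np.pi,0,np.radians(103.7)]
x,y=.6050,.0947
ctrl.movel([x,y,.171],Y,.03); ctrl.wait(.2)
f0=np.array(ctrl.state()['ft_force']); z=.171
while z>.1335:
    z-=.002; ctrl.movel([x,y,z],Y,.03); s=ctrl.state(); f=s['ft_force']-f0
    print(round(z,4),s['position'].round(4),f.round(1))
    if f[2]>9 or np.hypot(f[0],f[1])>8: print('stop');break
print(s['clock'])
E
```

```text
0.169 [0.6049 0.0947 0.1688] [ 0.   0.2 -0.6]
0.167 [0.6049 0.0947 0.1668] [-0.5  0.4  0.3]
0.165 [0.6049 0.0947 0.1648] [-0.4  0.6 -0.1]
0.163 [0.6049 0.0947 0.1628] [-1.   1.7  0.5]
0.161 [0.6049 0.0947 0.1608] [-0.2  0.3  0.3]
0.159 [0.6049 0.0947 0.1588] [-0.7  0.4 -0.5]
0.157 [0.6049 0.0947 0.1568] [-0.2  0.2 -0.7]
0.155 [0.6049 0.0947 0.1548] [-0.6 -0.2  0.5]
0.153 [0.6049 0.0947 0.1528] [-0.9  0.5 -0. ]
0.151 [0.6049 0.0947 0.1508] [ 0.5  0.8 -0.3]
0.149 [0.6049 0.0947 0.1488] [-1.   0.6 -0.3]
0.147 [0.6049 0.0947 0.1468] [-0.2  0.5  0.4]
0.145 [0.6049 0.0947 0.1448] [-1.   1.   0.4]
0.143 [0.6049 0.0947 0.1428] [-0.1  1.4 -0.1]
0.141 [0.6049 0.0947 0.1408] [ 0.3  0.6 -0.3]
0.139 [0.6049 0.0947 0.1388] [-0.7  0.9  1.2]
0.137 [0.6049 0.0947 0.1368] [-1.3  0.5  0.3]
0.135 [0.6054 0.0947 0.1356] [-1.8  0.5  3.8]
0.133 [0.6053 0.0947 0.1355] [-5.  -0.  13.8]
stop
24.05
```

Contact came at z = 0.1356, exactly the predicted seat height. I'll release, retreat and check.

```bash
python3 - <<'E'
from h import *
Y=[np.pi,0,np.radians(103.7)]
ctrl.movel([.6050,.0947,.1352],Y,.03); ctrl.let_go(); ctrl.movel([.605,.0947,.26],Y,.1)
ctrl.goto([.42,-.05,.3],Y); ctrl.wait(.5)
im,d=ctrl.camera('top');P=cloud('top',d);im2,d2=ctrl.camera('side')
def m(n,u,v,r,lo,hi):
    Q=P[v-r:v+r,u-r:u+r].reshape(-1,3);Q=Q[(Q[:,2]>lo)&(Q[:,2]<hi)]
    print(n,cv2.minEnclosingCircle(np.float32(Q[:,:2])),np.median(Q[:,2]),len(Q))
m('spare',286,195,24,.172,.19);m('fitted',341,183,22,.172,.19);m('beaker',195,260,40,.052,.07)
print(ctrl.state()['clock'],ctrl.state()['ft_force'])
save(np.hstack([im[150:330,140:420],im2[130:310,180:460]]),'end')
E
```

```text
spare ((0.6040672063827515, 0.09369569271802902), 0.025961946696043015) 0.17919910287005852 142
fitted ((0.6324920058250427, -0.022542066872119904), 0.025933407247066498) 0.1792834352006485 151
beaker ((0.4796564280986786, 0.3144254982471466), 0.022617937996983528) 0.060976458035501335 316
27.675 [ 0.26418929 -0.38683122  0.38957068]
```

View pics/end.png

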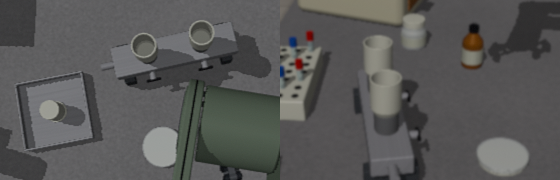

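Both funnels stand upright with rims at the same height (0.179 m), at (145,47) and (201,35). The beaker is in the tray at (52,110), and the other objects haven't moved.

```bash
python3 -c "
from h import *
print(ctrl.job_done())"
```

```text
the job is handed in; nothing more can be done
None
```

The job is handed in at about 28 s of the 64 s allowed: the beaker stands released in the tray, and the spare funnel is upright, fully home and released on the left port; the hand-in call returned no verdict.

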